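# Square a dental cast up in the corner stop

## Robot

A 6-joint arm with a two-finger parallel gripper is mounted at the origin on a cart in front of the work surface, level with it; the furniture and walls round the work are solid. World frame = base frame: x ahead of the robot, y to its left, z up, the work surface at z = 0. Lengths are in m, angles in degrees, forces in N, time in s.
With the tool pointing down it reaches from about 0.375 to 0.9 m from the base axis. Payload 3.1 kg.
Tool frame: the origin (TCP) lies at the very end of the fingers, on their centre line; the grasp point (between the pads) lies 19 mm behind it; z points along the fingers, y is the line along which they close (so a half turn about z gives the same grasp; the last joint's range is limited). The gripper opens to 87 mm and grips with 3 to 60 N. Pads are 19 mm wide; open, the fingers measure 117 mm over their backs; the gripper's body (75 mm by 190 mm) begins 51 mm behind the grasp point.
Start: joints at [-74.284, 30.224, 82.088, -0, 67.689, -10.227], TCP at [0.273, -0.562, 0.223] pointing down, gripper open.
Joint ranges: [-176.69, 176.69], [-43.24, 126.21], [12.49, 139.97], [-82, 262], [0, 151.66], [-163.58, 163.58]. Speed limits (degrees/s): [159.86, 159.86, 180, 180, 180, 180].

## Interface

Orientations are given as a 3x3 rotation matrix whose columns are the frame's x, y, z axes.
In Python, from rig import readout, cams, bot gives the robot as it stands.
- The arm moves only by the shell command python3 -m inch 'ROWS'. ROWS is JSON, a list of rows, each a list of 5 numbers: the shift along the world's x, y, z in cm, then the turn about the world's z in degrees, then the finger opening in cm, from 0 to 8.7. In form: [[dx, dy, dz, twist, fingers], ...]. A call has 1 to 10 rows; each row is the pose to reach, as a shift and turn from the pose commanded when the call began; what a row does not reach only later rows make up. A row lasts 1/12 s, in which the tool goes at most 41.7 mm and 7.16 degrees, less where a joint would pass 70% of its speed; a pose out of reach is approached as far as the arm can. A call with a gripper value outside its range is refused whole. The fingers move at their own pace and stop on an object; the grip force is fixed at half the most. Time passes only in rows, so rows that repeat a pose let the fingers close. It gives the time, the measured TCP pose, the force, the opening and the grip force at its end, in the units of the state.
- readout.read_state(): the state, without advancing time (a new reading comes with each control period).
- cams.capture(name): name is "side" or "top"; returns a dict with "image" (480x640x3 uint8, blue, green, red), "intrinsics" (3x3 intrinsics, pixels), "xyz" and "rotation" of the camera in the world. Camera axes: x right, y down, z forward; pixel columns grow to the right and rows downward; lengths in m; the calibration is good to about 2 mm. A picture is of the moment at which its call begins. There is no depth.
- bot.hand_in(): hands the job in; it is judged then, once.
The state is a dict: "time_s": time; "joint_positions": joint angles; "qvel": joint speeds; "tau": joint torques, N m; "position": TCP position; "tcp_rot": TCP orientation; "force": force on the tool from outside, world axes, zero at the start; "moment": the same for the moment, N m; "opening": opening from 0.0 (shut) to 1.0 (fully open); "grasp_force": force on a finger pad.
Only numpy, scipy, OpenCV 4.12 (cv2) and the standard library are available. Lean on these libraries where they do the work, as an engineer would, in place of code of your own. Each camera call takes 0.05 s, during which the arm holds its last target. There are 200 camera calls.

## Task

Push the pink dental cast along the worktop with your fingertips into the corner of the aluminium squaring stop, so that its flat heel lies flush against the long rail and its side touches the short end stop. Only slide it, never lift or tip it, and leave it there on its own with nothing touching it but the stop. Leave the other casts and the jars where they stand.

Things in the scene. Friction and masses are not known exactly. Their poses are not given: they have to be found in the camera images.
- pink_cast: all-pink plaster dental cast, teeth up, loose, about 60 g. Origin at the centre of its underside; z up, x from the flat heel to the front teeth. 53 mm along x, 65 along y, 28 tall; base 12 mm high. Outline from above (mm): heel x=-26.4 for |y|<29, sides |y|=32 for x -24 to -3, slanting in to (23, +-15), nose (27, 0). It starts with the heel towards the long rail, within 0.4 rad of square.
- heel_a (a point): point on the lower edge of the pink cast's heel, near the corner that belongs next to the end stop: (-26.4, -28, 6) mm in the cast's frame
- heel_b (a point): point on the pink cast's heel near its other corner: (-26.4, 28, 6) mm in the cast's frame. The cast slides with a friction of about 0.6 on worktop, stop and fingers, so it can stick while still askew
- side_a (a point): rearmost point of the pink cast's side that belongs against the end stop: (-23.4, -32.4, 8) mm in the cast's frame
- stop: L-shaped aluminium squaring stop, fixed, 22 mm high, bars 16 mm thick. Origin: inside corner at worktop height; z up. The long rail runs 280 mm along -y, its inside face is x=0 and looks to -x (towards the robot). The short end stop runs 56 mm along -x, its inside face is y=0 and looks to -y. When seated the cast's x axis points along the stop's -x, its origin at (-26.5, -32.3) mm here.
- tan_cast: sand-coloured plaster cast, 54x69x28 mm, loose; stands in front of the long rail beside the pink cast (either may be the nearer to the end stop), 110 to 160 mm from it centre to centre and at least 75 mm clear of the rail. Origin at the centre of its underside, z up, x from heel to front teeth. A bystander.
- stone_cast: cast with pink teeth on a grey-beige stone base, 56x69x36 mm, loose, to the right; origin at the centre of its underside, z up. A bystander.
- green_jar: powder jar, 36 mm across and 43 mm tall, standing upright, cream screw cap, green band round the foot; origin at the centre of its underside, z up. A bystander.
- red_jar: powder jar, 36 mm across and 43 mm tall, standing upright, cream screw cap, red band round the foot; origin at the centre of its underside, z up. A bystander.
- blue_jar: powder jar, 36 mm across and 43 mm tall, standing upright, cream screw cap, blue band round the foot; origin at the centre of its underside, z up. A bystander.
There are look-alikes about, which are no part of the job. Leave any black or purple look-alike of the pink_cast alone.

How it is judged (in metres and radians):
At the end, for the whole second after the job is handed in: The pink cast rests flat on the worktop, released and still; both ends of its heel are within 3 mm of the long rail's face and its side is within 4 mm of the end stop's face (x of heel_a in the frame of stop between -0.003 and 0.003 m and x of heel_b in the frame of stop between -0.003 and 0.003 m and y of side_a in the frame of stop between -0.004 and 0.004 m and height (world z) of pink_cast below 0.003 m and angle between pink_cast's own z axis and vertical below 0.05 rad and linear speed of pink_cast below 0.005 m/s); the robot touches nothing.
It fails at once if the pink cast is lifted more than 8 mm off the worktop (height (world z) of pink_cast above 0.008 m).
It fails at once if the pink cast is tipped by more than 0.2 rad (angle between pink_cast's own z axis and vertical above 0.2 rad).
It fails at once if the tan cast is moved more than 15 mm (distance of tan_cast from where it was at the start of the episode above 0.015 m).
It fails at once if the cast on the stone base is moved more than 15 mm (distance of stone_cast from where it was at the start of the episode above 0.015 m).
It fails at once if one of the jars is moved more than 15 mm (distance of any of green_jar, red_jar, blue_jar from where it was at the start of the episode above 0.015 m).
It also fails if it takes over 67 s, if anything falls off the work surface, if the arm or the gripper's body presses on something with over 40 N, if the wrist force passes 120 N, or if a joint passes its speed limit or range.

## Working session

There is one attempt and no reset: what is moved stays moved. The work goes in short steps, Python scripts to look and compute and a shell command to move; the robot and the scene stay as the last step left them, time stands still between calls to the robot, and variables do not carry over. Pictures are saved under pics/ and viewed, at most 10 in all, crops included, and the job is handed in when it is done.

```bash
mkdir -p pics; python3 - <<'E'
from rig import readout,cams
import cv2
s=readout.read_state();print(s['time_s'],s['position'],s['tcp_rot'],s['opening'])
for n in('top','side'):
    c=cams.capture(n);cv2.imwrite(f'pics/{n}0.png',c['image']);print(n,c['intrinsics'],c['xyz'],c['rotation'])
E
```

```text
0.0 [ 0.27323749 -0.56129864  0.22156042] [[ 8.99226542e-01  4.37482874e-01 -6.01150048e-04]
 [ 4.37483137e-01 -8.99224241e-01  2.06614264e-03]
 [ 3.63333326e-04 -2.12092331e-03 -9.99997685e-01]] 1.0005937718322266
top [[477.52175857   0.         313.08225288]
 [  0.         477.52175857 238.41282058]
 [  0.           0.           1.        ]] [ 0.45011656 -0.05021396  1.06950646] [[-5.97178415e-05 -9.93753836e-01  1.11594399e-01]
 [-9.99942872e-01 -1.13346420e-03 -1.06286592e-02]
 [ 1.06887591e-02 -1.11588658e-01 -9.93696997e-01]]
side [[549.58898977   0.         318.97954795]
 [  0.         549.58898977 238.67714378]
 [  0.           0.           1.        ]] [0.25680549 0.96114267 0.48060481] [[-0.95505054 -0.1129344   0.27408812]
 [-0.29639504  0.34714484 -0.88974178]
 [ 0.00533417 -0.93098672 -0.36501406]]
```

View pics/top0.png

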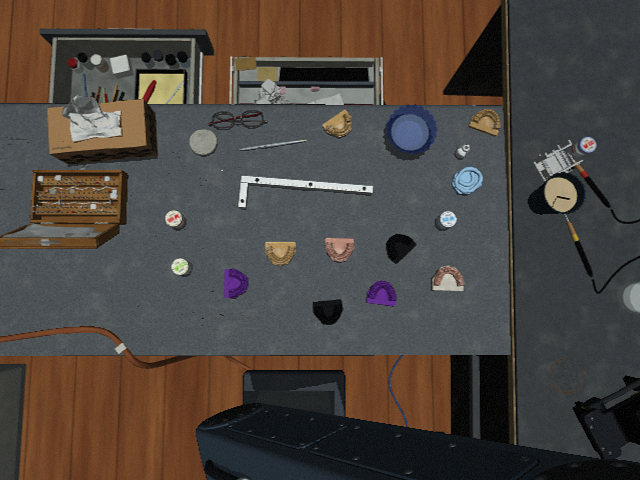

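View pics/side0.png

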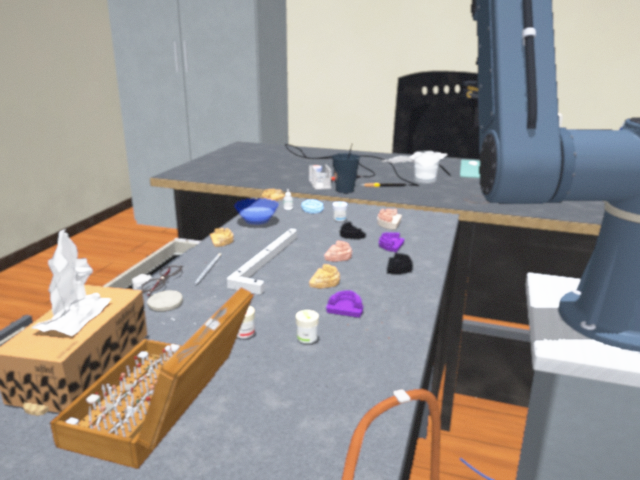

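Top view: stop's inside corner is near (246,184), pink cast at (340,248) with its heel up. The tan cast at (281,252) sits between it and the end stop, with jars at (175,219), (180,267) and (447,219). Plan: push the cast to the rail first, then along it.

```bash
cat > h.py <<'E'
from rig import readout,cams
import cv2,numpy as np
def ray(c,uv,z):
    uv=np.atleast_2d(uv).astype(float);d=np.c_[uv,np.ones(len(uv))]@np.linalg.inv(c['intrinsics']).T@np.array(c['rotation']).T
    o=np.array(c['xyz']);return (o+d*((z-o[2])/d[:,2])[:,None])[:,:2]
def big(m,box):
    k=np.zeros_like(m);x0,y0,x1,y1=box;k[y0:y1,x0:x1]=m[y0:y1,x0:x1]
    return max(cv2.findContours(k,cv2.RETR_EXTERNAL,cv2.CHAIN_APPROX_NONE)[0],key=cv2.contourArea)[:,0]
def pinkmask(im):
    b,g,r=[im[...,i].astype(int) for i in range(3)]
    return ((r-g>20)&(r-b>20)&(b>=g-12)).astype(np.uint8)*255
E
python3 - <<'E'
from h import *
c=cams.capture('top');im=c['image'];hsv=cv2.cvtColor(im,cv2.COLOR_BGR2HSV)
w=((hsv[...,2]>150)&(hsv[...,1]<40)).astype(np.uint8)*255
s=big(w,(225,165,390,220));print('stop area',cv2.contourArea(s),cv2.approxPolyDP(s,2.5,True)[:,0].tolist())
print(np.round(ray(c,cv2.approxPolyDP(s,2.5,True)[:,0],.022),4).tolist())
for n,m,box in(('pink',(hsv[...,1]>50).astype(np.uint8)*255,(315,225,365,275)),('tan',(hsv[...,1]>60).astype(np.uint8)*255,(260,235,305,270))):
    p=big(m,box);q=ray(c,p,.012);print(n,p.min(0),p.max(0),cv2.minAreaRect(q.astype(np.float32)*1000),q.min(0),q.max(0))
    print(im[248,340],im[255,281])
cv2.imwrite('pics/c1.png',cv2.resize(im[165:285,225:385],None,fx=5,fy=5,interpolation=cv2.INTER_CUBIC))
E
```

```text
stop area 878.5 [[238, 206], [245, 206], [248, 182], [370, 192], [372, 186], [241, 176], [241, 181], [247, 182], [240, 183]]
[[0.64, 0.1053], [0.64, 0.0898], [0.6944, 0.084], [0.6723, -0.1886], [0.6859, -0.1933], [0.708, 0.0998], [0.6966, 0.0996], [0.6944, 0.0862], [0.6921, 0.1018]]
pink [325 238] [353 262] ((543.08740234375, -119.30830383300781), (53.56356430053711, 62.55865478515625), 0.06589555740356445) [ 0.5163078  -0.15055936] [ 0.56989751 -0.08802648]
[138 152 192] [121 162 187]
tan [265 242] [295 265] ((535.1705932617188, 12.017328262329102), (51.18115234375, 66.77603912353516), 0.0607142448425293) [ 0.5095802  -0.02136722] [0.56079634 0.04543245]
[138 152 192] [121 162 187]
```

View pics/c1.png

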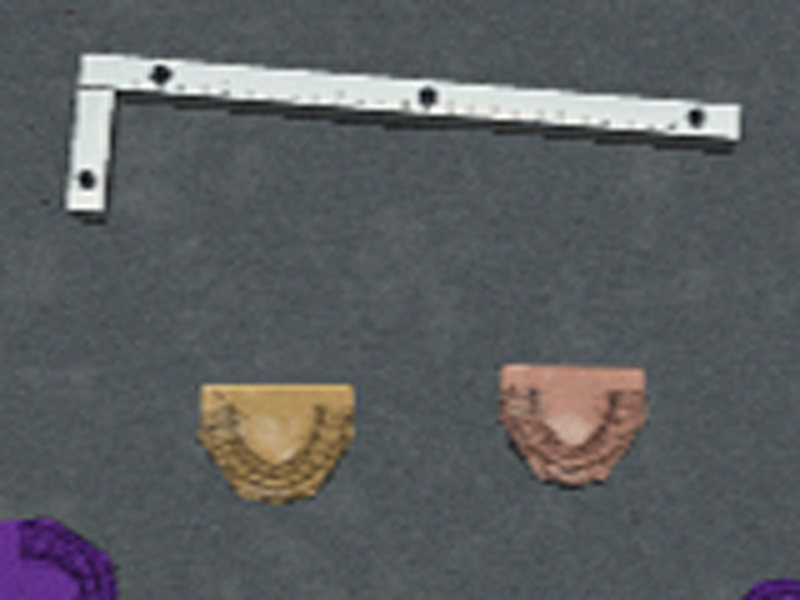

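Pink and tan sizes agree with the given ones. The stop's corner is at about (0.6915, 0.0845) and its yaw about -4.3°. Next I move above the spot behind the nose.

```bash
python3 -m inch '[[20.7,44.2,-2,-30,2.4],[20.7,44.2,-2,-30,2.4],[20.7,44.2,-2,-30,2.4],[20.7,44.2,-2,-30,2.4],[20.7,44.2,-2,-30,2.4],[20.7,44.2,-2,-30,2.4],[20.7,44.2,-2,-30,2.4],[20.7,44.2,-2,-30,2.4],[20.7,44.2,-2,-30,2.4],[20.7,44.2,-2,-30,2.4]]'; python3 -m inch '[[0,0,0,0,2.4],[0,0,0,0,2.4],[0,0,0,0,2.4],[0,0,0,0,2.4],[0,0,0,0,2.4],[0,0,0,0,2.4],[0,0,0,0,2.4],[0,0,0,0,2.4]]'; python3 - <<'E'
from h import *
s=readout.read_state();print(s['position'],s['tcp_rot'][:,0] if hasattr(s['tcp_rot'],'shape') else s['tcp_rot'],s['joint_positions'])
E
```

```text
time_s: 0.98
position: [0.4501, -0.1835, 0.2054]
tcp_rot: [[0.997, -0.071, -0.0], [-0.071, -0.997, 0.0], [-0.0, -0.0, -1.0]]
force: [0.5, -0.6, -0.5]
opening: 0.333
grasp_force: 0.0
time_s: 1.65
position: [0.4495, -0.1863, 0.2055]
tcp_rot: [[0.997, -0.072, 0.0], [-0.072, -0.997, -0.0], [0.0, 0.0, -1.0]]
force: [0.4, 0.9, -0.3]
opening: 0.272
grasp_force: 0.0
[ 0.44949326 -0.18631349  0.20551071] [ 9.97374672e-01 -7.24138290e-02  3.85165466e-05] [-3.57005236e+01  2.10244894e+01  1.02637107e+02  1.24755316e-05
  5.63358203e+01  5.84521109e+01]
```

```bash
python3 -m inch '[[3.2,6.8,0,0,2.4],[3.2,6.8,0,0,2.4],[3.2,6.8,0,0,2.4],[3.2,6.8,-4,0,2.4],[3.2,6.8,-8,0,2.4],[3.2,6.8,-11,0,2.4],[3.2,6.8,-14,0,2.4],[3.2,6.8,-15,0,2.4],[3.2,6.8,-15,0,2.4],[3.2,6.8,-15,0,2.4]]'; python3 - <<'E'
from h import *
c=cams.capture('top');im=c['image'];cv2.imwrite('pics/c2.png',cv2.resize(im[165:305,225:405],None,fx=4,fy=4,interpolation=cv2.INTER_CUBIC))
E
```

```text
time_s: 2.48
position: [0.482, -0.118, 0.0557]
tcp_rot: [[0.997, -0.071, -0.0], [-0.071, -0.997, 0.0], [-0.0, -0.0, -1.0]]
force: [0.7, 0.1, 0.6]
opening: 0.278
grasp_force: 0.0
```

View pics/c2.png

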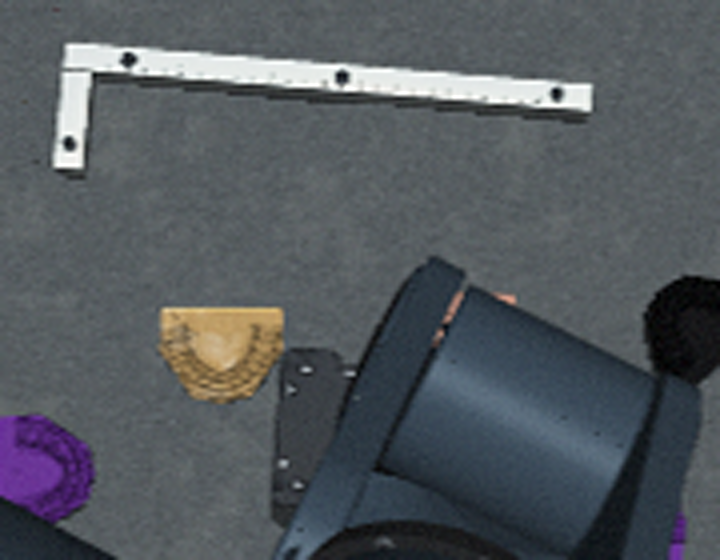

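The arm hides the cast from the top here, with only its pink heel showing near (352,240). Nothing is in the fingers' way, so I descend and push.

```bash
python3 -m inch '[[0,0,-2,0,2.4],[0,0,-4,0,2.4],[0,0,-4.9,0,2.4],[0,0,-4.9,0,2.4],[0.5,-0.04,-4.9,0,2.4],[1.0,-0.07,-4.9,0,2.4],[1.5,-0.11,-4.9,0,2.4],[2,-0.15,-4.9,0,2.4],[2.5,-0.19,-4.9,0,2.4],[3,-0.22,-4.9,0,2.4]]'
python3 -m inch '[[0.5,-0.04,0,0,2.4],[1.0,-0.07,0,0,2.4],[1.5,-0.11,0,0,2.4],[2,-0.15,0,0,2.4],[2.5,-0.19,0,0,2.4],[3,-0.22,0,0,2.4]]'; python3 - <<'E'
from h import *
c=cams.capture('side');im=c['image'];cv2.imwrite('pics/c3.png',cv2.resize(im[190:330,220:420],None,fx=4,fy=4,interpolation=cv2.INTER_CUBIC))
E
```

```text
time_s: 3.37
position: [0.5125, -0.1197, 0.0069]
tcp_rot: [[0.998, -0.07, 0.0], [-0.07, -0.998, -0.0], [0.0, 0.0, -1.0]]
force: [-1.2, -0.3, 0.2]
opening: 0.275
grasp_force: 0.4
time_s: 3.87
position: [0.5422, -0.1219, 0.0064]
tcp_rot: [[0.997, -0.071, -0.0], [-0.071, -0.997, 0.0], [-0.0, -0.0, -1.0]]
force: [-1.2, -0.1, 0.2]
opening: 0.277
grasp_force: 0.4
```

View pics/c3.png

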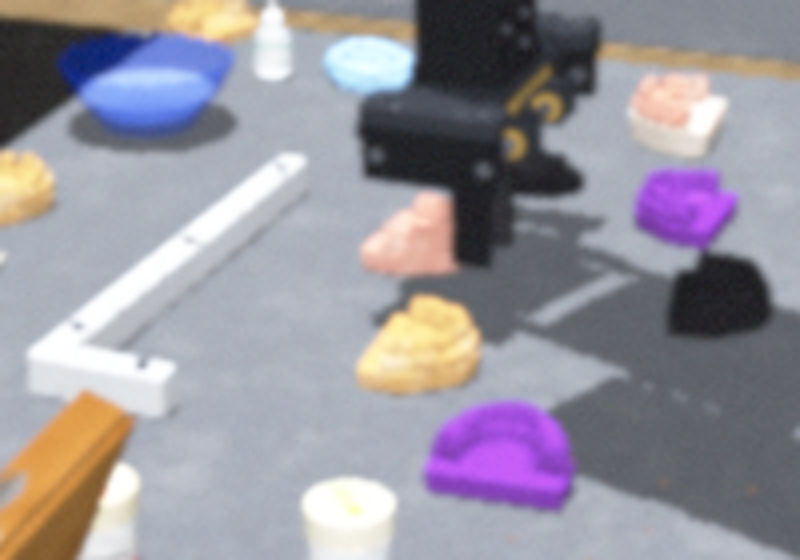

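The cast is being pushed squarely and the tan cast is clear. Gap to the rail is about 7 cm, so I push 6.5 cm more.

```bash
python3 -m inch '[[0.5,-0.04,0,0,2.4],[1.0,-0.07,0,0,2.4],[1.5,-0.11,0,0,2.4],[2,-0.15,0,0,2.4],[2.5,-0.19,0,0,2.4],[3,-0.22,0,0,2.4],[3.5,-0.26,0,0,2.4]]'
python3 -m inch '[[0.5,-0.04,0,0,2.4],[1.0,-0.07,0,0,2.4],[1.5,-0.11,0,0,2.4],[2,-0.15,0,0,2.4],[2.5,-0.19,0,0,2.4],[3,-0.22,0,0,2.4],[3,-0.22,0,0,2.4]]'
python3 -m inch '[[-1,0.08,0,0,2.4],[-3,0.2,0,0,2.4],[-5,0.35,0,0,2.4],[-5,0.35,4,0,0],[-5,0.35,8,0,0],[-10,-7,12,0,0],[-10,-10,12,0,0],[-10,-14,12,0,0],[-10,-14,12,0,0],[-10,-14,12,0,0]]'
python3 - <<'E'
from h import *
c=cams.capture('top');im=c['image'];cv2.imwrite('pics/c4.png',cv2.resize(im[165:285,225:385],None,fx=5,fy=5,interpolation=cv2.INTER_CUBIC))
E
```

```text
time_s: 4.5
position: [0.5773, -0.1245, 0.0065]
tcp_rot: [[0.997, -0.071, 0.0], [-0.071, -0.997, 0.0], [0.0, -0.0, -1.0]]
force: [-0.7, -0.0, -0.5]
opening: 0.271
grasp_force: 0.2
time_s: 5.08
position: [0.6084, -0.1271, 0.0067]
tcp_rot: [[0.997, -0.071, 0.002], [-0.071, -0.997, -0.001], [0.002, 0.001, -1.0]]
force: [0.3, -0.2, -0.2]
opening: 0.275
grasp_force: 0.0
time_s: 5.92
position: [0.5077, -0.2746, 0.1287]
tcp_rot: [[0.997, -0.076, 0.006], [-0.076, -0.997, -0.007], [0.006, 0.007, -1.0]]
force: [0.2, -0.2, 0.3]
opening: 0.007
grasp_force: 0.0
```

View pics/c4.png

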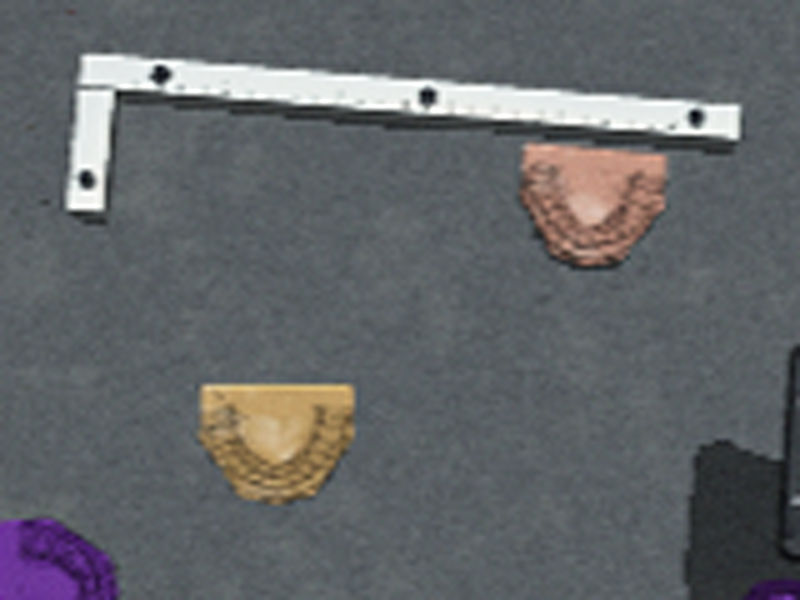

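The cast lies near the rail and almost parallel: heel corners at crop (524,144) and (665,154), nose at (590,268). Next I get its stop coordinates.

```bash
cat >> h.py <<'E'
C=np.array([.6915,.0845]);a=np.radians(-4.3);R=np.array([[np.cos(a),-np.sin(a)],[np.sin(a),np.cos(a)]])
def st(w): return (np.atleast_2d(w)-C)@R   # world -> stop
E
python3 - <<'E'
from h import *
c=cams.capture('top')
f=lambda x,y:(225+x/5-.4,165+y/5-.4)
print('z12 cast',np.round(st(ray(c,[f(524,144),f(665,154),f(667,205),f(590,268)],.012))*1000,1).tolist())
print('rail top in edge',np.round(st(ray(c,[f(115,91),f(740,140),f(105,211)],.022))*1000,1).tolist())
hsv=cv2.cvtColor(c['image'],cv2.COLOR_BGR2HSV)
p=big((hsv[...,1]>50).astype(np.uint8)*255,(315,190,375,225));q=st(ray(c,p,.012))*1000;print(q.min(0),q.max(0),cv2.minAreaRect(q.astype(np.float32)))
s=readout.read_state();print(st(s['position'][:2])*1000)
print('world of stop (-40,-270),( -40,-110)',(R@[-.040,-.270]+C),R@[0,.1])
E
```

```text
z12 cast [[-6.8, -183.8], [-6.4, -247.5], [-29.6, -249.9], [-60.8, -217.3]]
rail top in edge [[1.0, 0.4], [0.4, -279.7], [-53.4, -0.1]]
[ -60.15315135 -247.76046015] [  -6.10644332 -184.3273715 ] ((-33.1469612121582, -215.933349609375), (63.517433166503906, 53.7785758972168), 88.61605072021484)
[[-158.02752668 -365.66187737]]
world of stop (-40,-270),( -40,-110) [ 0.63136834 -0.18174084] [0.00749787 0.09971851]
```

```bash
python3 -m inch '[[4,2,0,0,0],[8,4,0,0,0],[12,6.5,0,0,0],[14,7.5,0,0,0],[14,7.5,0,0,0],[14,7.5,-3,0,0],[14,7.5,-7,0,0],[14,7.5,-10,0,0],[14,7.5,-12.2,0,0],[14,7.5,-12.2,0,0]]'; python3 -m inch '[[0,0,0,0,0],[0,0,0,0,0]]'; python3 - <<'E'
from h import *
s=readout.read_state();print(st(s['position'][:2])*1000,s['position'],s['force'])
E
```

```text
time_s: 6.85
position: [0.6456, -0.1895, 0.0021]
tcp_rot: [[0.998, -0.069, -0.003], [-0.069, -0.998, 0.002], [-0.003, -0.002, -1.0]]
force: [-0.3, 0.1, 0.1]
opening: 0.004
grasp_force: 0.0
time_s: 7.02
position: [0.6459, -0.19, 0.0039]
tcp_rot: [[0.998, -0.069, -0.002], [-0.069, -0.998, 0.001], [-0.002, -0.001, -1.0]]
force: [-0.6, 0.3, -0.1]
opening: 0.007
grasp_force: 0.0
[[ -24.86245807 -277.17906101]] [ 0.64592499 -0.19003468  0.00388712] [-0.56303112  0.28275243 -0.08232657]
```

```bash
python3 -m inch '[[0.04,0.5,0.2,0,0],[0.08,1,0.2,0,0],[0.11,1.5,0.2,0,0],[0.15,2,0.2,0,0],[0.19,2.5,0.2,0,0],[0.23,3,0.2,0,0],[0.26,3.5,0.2,0,0],[0.3,4,0.2,0,0],[0.34,4.5,0.2,0,0],[0.38,5,0.2,0,0]]';  python3 -m inch '[[0.04,0.5,0,0,0],[0.08,1,0,0,0],[0.11,1.5,0,0,0],[0.15,2,0,0,0],[0.19,2.5,0,0,0],[0.23,3,0,0,0],[0.23,3,0,0,0]]'; python3 - <<'E'
from h import *
s=readout.read_state();print(st(s['position'][:2])*1000)
t=cams.capture('top')['image'][165:285,225:385];u=cams.capture('side')['image'][190:310,220:380]
cv2.imwrite('pics/c5.png',cv2.resize(np.hstack([t,u]),None,fx=2.5,fy=2.5,interpolation=cv2.INTER_CUBIC))
E
```

```text
time_s: 7.85
position: [0.6507, -0.1413, 0.0065]
tcp_rot: [[0.997, -0.071, 0.0], [-0.071, -0.997, -0.0], [0.0, 0.0, -1.0]]
force: [-0.9, -0.5, 0.0]
opening: 0.007
grasp_force: 0.4
time_s: 8.43
position: [0.6527, -0.1103, 0.0064]
tcp_rot: [[0.998, -0.07, -0.001], [-0.07, -0.998, 0.001], [-0.001, -0.001, -1.0]]
force: [-0.8, 0.4, 0.1]
opening: 0.005
grasp_force: 0.0
[[ -24.05374768 -197.15923912]]
```

View pics/c5.png

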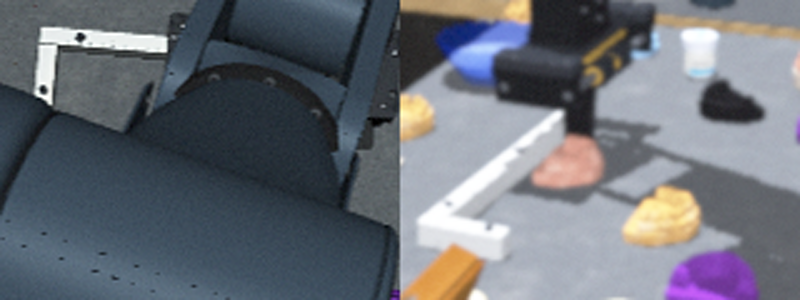

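The side view shows the cast moving along the rail ahead of the finger, with the tan cast undisturbed. I continue 9 cm, then look with the arm away.

```bash
python3 -m inch '[[0.04,0.5,0,0,0],[0.08,1,0,0,0],[0.11,1.5,0,0,0],[0.15,2,0,0,0],[0.19,2.5,0,0,0],[0.23,3,0,0,0],[0.26,3.5,0,0,0],[0.3,4,0,0,0],[0.34,4.5,0,0,0],[0.38,5,0,0,0]]';  python3 -m inch '[[0.04,0.5,0,0,0],[0.08,1,0,0,0],[0.11,1.5,0,0,0],[0.15,2,0,0,0],[0.19,2.5,0,0,0],[0.23,3,0,0,0],[0.26,3.5,0,0,0],[0.3,4,0,0,0],[0.3,4,0,0,0]]'
python3 -m inch '[[0,-1,0,0,0],[-0.1,-3,0,0,0],[-0.2,-4,3,0,2.4],[-0.2,-4,7,0,2.4],[-3,-8,11,0,2.4],[-6,-12,12,0,2.4],[-9,-15,12,0,2.4],[-10,-18,12,0,2.4],[-10,-20,12,0,2.4],[-10,-20,12,0,2.4]]'
python3 - <<'E'
from h import *
s=readout.read_state();print(st(s['position'][:2])*1000)
c=cams.capture('top');t=c['image'][165:285,225:385]
cv2.imwrite('pics/c6.png',cv2.resize(t,None,fx=5,fy=5,interpolation=cv2.INTER_CUBIC))
hsv=cv2.cvtColor(c['image'],cv2.COLOR_BGR2HSV)
p=big((hsv[...,1]>50).astype(np.uint8)*255,(246,180,345,230));q=st(ray(c,p,.012))*1000;print(q.min(0),q.max(0),cv2.minAreaRect(q.astype(np.float32)))
E
```

```text
time_s: 9.37
position: [0.6567, -0.0612, 0.0065]
tcp_rot: [[0.997, -0.071, 0.0], [-0.071, -0.997, -0.0], [0.0, 0.0, -1.0]]
force: [-0.8, -1.3, 0.0]
opening: 0.004
grasp_force: 0.1
time_s: 10.12
position: [0.6596, -0.0205, 0.0065]
tcp_rot: [[0.998, -0.07, -0.0], [-0.07, -0.998, 0.0], [-0.0, -0.0, -1.0]]
force: [-0.8, 0.9, 0.9]
opening: 0.003
grasp_force: 0.0
time_s: 10.95
position: [0.5584, -0.2296, 0.1277]
tcp_rot: [[0.997, -0.078, 0.002], [-0.078, -0.997, -0.005], [0.003, 0.005, -1.0]]
force: [0.7, 0.0, 0.2]
opening: 0.271
grasp_force: 0.0
[[-109.20880044 -323.24222897]]
[ -80.99409613 -101.35316834] [-16.00815725 -35.66016214] ((-53.87779998779297, -74.70252990722656), (53.023616790771484, 63.84583282470703), 41.88193130493164)
```

View pics/c6.png

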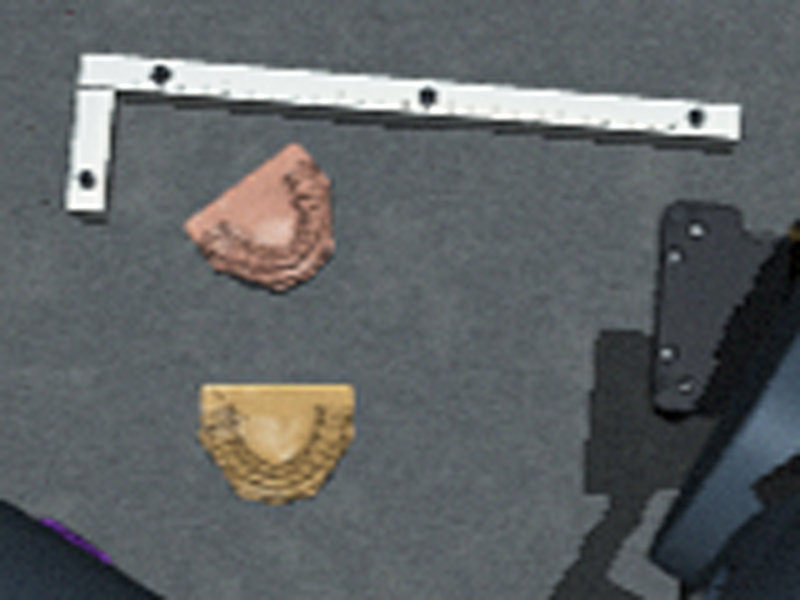

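The cast yawed about 40° counter-clockwise: heel corners at crop (187,225) and (297,145), 16 mm off the rail. The tan cast hasn't moved. I'll push its left flank towards the rail to turn it back clockwise.

```bash
python3 -m inch '[[1,4,0,0,0],[2,8,0,0,0],[3.2,12,0,0,0],[3.2,16,0,0,0],[3.2,20,0,0,0],[3.2,24,0,0,0],[3.2,28.3,0,0,0],[3.2,28.3,0,0,0],[3.2,28.3,0,0,0],[3.2,28.3,0,0,0]]'; python3 -m inch '[[0,0,-4,0,0],[0,0,-8,0,0],[0,0,-11,0,0],[0,0,-12.1,0,0],[0,0,-12.1,0,0],[0,0,-12.1,0,0]]'; python3 - <<'E'
from h import *
s=readout.read_state();print(st(s['position'][:2])*1000,s['position'],s['force'])
c=cams.capture('top');cv2.imwrite('pics/c7.png',np.hstack([cv2.resize(c['image'][165:285,225:385],None,fx=2.5,fy=2.5),cv2.resize(cams.capture('side')['image'][220:340,200:360],None,fx=2.5,fy=2.5)]))
E
```

```text
time_s: 11.83
position: [0.5916, 0.0618, 0.1264]
tcp_rot: [[0.998, -0.069, -0.0], [-0.069, -0.998, -0.0], [-0.0, 0.0, -1.0]]
force: [-0.1, 0.3, -0.2]
opening: 0.001
grasp_force: 0.0
time_s: 12.33
position: [0.5923, 0.0601, 0.0058]
tcp_rot: [[0.997, -0.073, 0.0], [-0.073, -0.997, -0.0], [0.0, 0.0, -1.0]]
force: [0.6, -0.2, -0.3]
opening: 0.004
grasp_force: 0.0
[[-97.03985845 -31.81404128]] [0.59234792 0.06005144 0.00577955] [ 0.57972739 -0.18005347 -0.31265591]
```

View pics/c7.png

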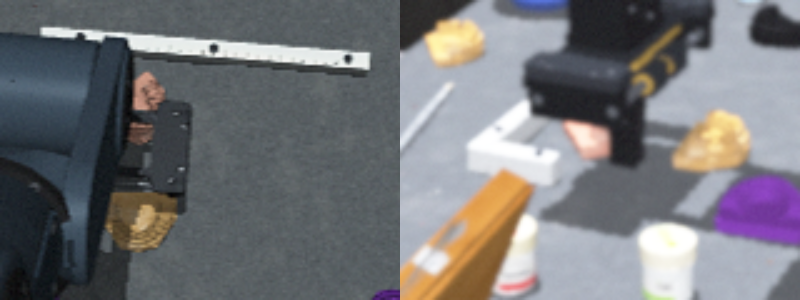

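The finger stands between the pink and tan casts, clear of both. I shift 5 mm right and push towards the rail.

```bash
python3 -m inch '[[0,-0.5,0,0,0],[0.4,-0.53,0,0,0],[0.8,-0.56,0,0,0],[1.2,-0.59,0,0,0],[1.6,-0.62,0,0,0],[2,-0.65,0,0,0],[2.4,-0.68,0,0,0],[2.8,-0.71,0,0,0],[3.2,-0.74,0,0,0],[3.2,-0.74,0,0,0]]'
python3 -m inch '[[-1,0,0,0,0],[-2,0,0,0,0],[-2.5,0,4,0,0],[-2.5,0,8,0,0],[-2.5,-4,12,0,2.4],[-6,-8,12,0,2.4],[-8,-12,12,0,2.4],[-8,-16,12,0,2.4],[-8,-20,12,0,2.4],[-8,-24,12,0,2.4]]'
python3 -m inch '[[0,-2,0,0,2.4],[0,-2,0,0,2.4],[0,-2,0,0,2.4]]'
cat > m.py <<'E'
from h import *
import sys
s=readout.read_state();print(s['time_s'],'tcp',st(s['position'][:2])*1000,s['position'])
c=cams.capture('top')
hsv=cv2.cvtColor(c['image'],cv2.COLOR_BGR2HSV)
p=big((hsv[...,1]>50).astype(np.uint8)*255,(248,180,345,230));q=st(ray(c,p,.012))*1000;print(len(p),q.min(0),q.max(0),cv2.minAreaRect(q.astype(np.float32)))
for u in cv2.approxPolyDP(p,1.5,True)[:,0]: print(u,(st(ray(c,u,.012))*1000).round(1)[0],end=' ')
if len(sys.argv)>1: cv2.imwrite(sys.argv[1],cv2.resize(c['image'][165:285,225:385],None,fx=4,fy=4,interpolation=cv2.INTER_CUBIC))
E
python3 m.py pics/c8.png
```

```text
time_s: 13.27
position: [0.625, 0.0538, 0.0055]
tcp_rot: [[0.997, -0.071, 0.002], [-0.071, -0.997, -0.0], [0.002, 0.0, -1.0]]
force: [-0.2, -0.0, -0.1]
opening: 0.007
grasp_force: 0.0
time_s: 14.1
position: [0.5428, -0.1712, 0.1259]
tcp_rot: [[0.998, -0.07, -0.0], [-0.07, -0.998, 0.0], [-0.0, -0.0, -1.0]]
force: [2.1, 0.2, -0.0]
opening: 0.264
grasp_force: 0.0
time_s: 14.35
position: [0.5437, -0.191, 0.1254]
tcp_rot: [[0.997, -0.074, -0.0], [-0.074, -0.997, 0.0], [-0.0, -0.0, -1.0]]
force: [-0.2, 0.3, 0.7]
opening: 0.277
grasp_force: 0.0
14.35 tcp [[-126.74065144 -285.85199477]] [ 0.54368329 -0.19104451  0.12536444]
82 [ -75.80739534 -105.88623335] [-12.68490949 -38.75015604] ((-48.37831115722656, -77.70025634765625), (53.22077941894531, 64.54448699951172), 25.340145111083984)
[290 193] [-12.7 -95.3] [264 202] [-37.7 -38.8] [267 212] [-59.8 -47.4] [279 220] [-75.8 -75.7] [287 218] [-69.9 -93.2] [291 214] [ -60.2 -101.4] [294 202] [ -32.5 -105.9]
```

View pics/c8.png

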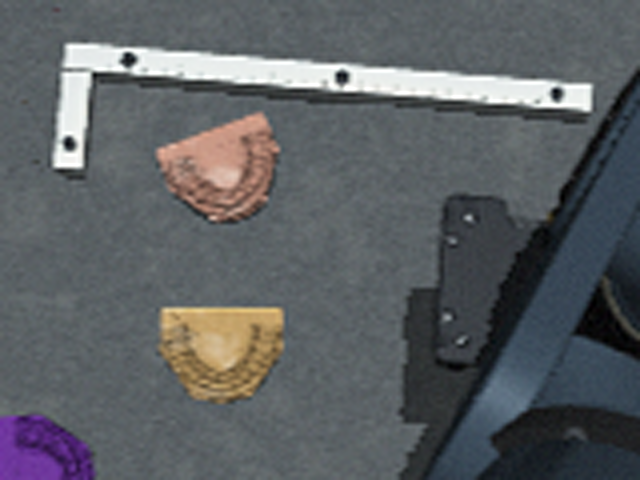

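Yaw is now about 24° and the centre is at (-48,-78) mm in the stop frame. Pushing +y against the right flank in front of the centre of mass will turn it further clockwise and take it left.

```bash
python3 -m inch '[[3,4,0,0,0],[5,8,0,0,0],[7.4,12,0,0,0],[7.4,14.9,0,0,0],[7.4,14.9,-4,0,0],[7.4,14.9,-8,0,0],[7.4,14.9,-11,0,0],[7.4,14.9,-11.9,0,0],[7.4,14.9,-11.9,0,0],[7.4,14.9,-11.9,0,0]]'
python3 -m inch '[[0.04,0.5,0,0,0],[0.08,1,0,0,0],[0.11,1.5,0,0,0],[0.15,2,0,0,0],[0.19,2.5,0,0,0],[0.23,3,0,0,0],[0.26,3.4,0,0,0],[0.26,3.4,0,0,0]]'
python3 -c "
from h import *
print(st(readout.read_state()['position'][:2])*1000)"
python3 -m inch '[[0,-1,0,0,0],[-0.1,-3,0,0,0],[-0.2,-4,3,0,2.4],[-0.2,-4,7,0,2.4],[-3,-8,11,0,2.4],[-6,-12,12,0,2.4],[-9,-15,12,0,2.4],[-9,-18,12,0,2.4],[-9,-18,12,0,2.4],[-9,-18,12,0,2.4]]'
python3 -m inch '[[0,0,0,0,2.4],[0,0,0,0,2.4]]'
python3 m.py pics/c9.png
```

```text
time_s: 15.23
position: [0.6181, -0.0399, 0.0068]
tcp_rot: [[0.998, -0.07, -0.0], [-0.07, -0.998, 0.0], [-0.0, -0.0, -1.0]]
force: [0.3, -0.0, 0.7]
opening: 0.004
grasp_force: 0.0
time_s: 15.9
position: [0.6205, -0.0058, 0.0065]
tcp_rot: [[0.998, -0.07, -0.0], [-0.07, -0.998, 0.0], [-0.0, -0.0, -1.0]]
force: [0.4, -1.3, 0.5]
opening: 0.004
grasp_force: 0.0
[[-63.98644711 -95.3591806 ]]
time_s: 16.73
position: [0.5299, -0.1912, 0.1271]
tcp_rot: [[0.997, -0.077, 0.002], [-0.077, -0.997, -0.002], [0.002, 0.002, -1.0]]
force: [-0.5, 0.0, 0.2]
opening: 0.278
grasp_force: 0.0
time_s: 16.9
position: [0.5306, -0.1862, 0.1261]
tcp_rot: [[0.997, -0.071, -0.001], [-0.071, -0.997, 0.001], [-0.001, -0.001, -1.0]]
force: [-0.2, 0.9, -0.0]
opening: 0.278
grasp_force: 0.0
16.9 tcp [[-140.11853893 -282.03203111]] [ 0.53062947 -0.18623224  0.12605679]
81 [-72.49832234 -90.58215086] [-13.55295854 -24.73370021] ((-45.43251037597656, -61.426361083984375), (52.435970306396484, 64.21635437011719), 18.456090927124023)
[285 193] [-13.6 -84.1] [259 198] [-29.4 -26.8] [258 202] [-38.7 -25.3] [261 210] [-56.3 -33.6] [272 218] [-72.5 -59.7] [282 215] [-64.  -81.4] [287 204] [-38.2 -90.6]
```

```bash
python3 -m inch '[[2,4,0,0,0],[4,8,0,0,0],[6,12,0,0,0],[7.2,16,0,0,0],[7.2,20,0,0,0],[7.2,24.3,0,0,0],[7.2,24.3,0,0,0],[7.2,24.3,0,0,0],[7.2,24.3,-4,0,0],[7.2,24.3,-8,0,0]]'
python3 -m inch '[[0,0,-2,0,0],[0,0,-3.9,0,0],[0,0,-3.9,0,0],[0.4,-0.03,-3.9,0,0],[0.8,-0.06,-3.9,0,0],[1.2,-0.09,-3.9,0,0],[1.6,-0.12,-3.9,0,0],[2,-0.15,-3.9,0,0],[2.4,-0.18,-3.9,0,0],[2.4,-0.18,-3.9,0,0]]'
python3 -c "
from h import *
print(st(readout.read_state()['position'][:2])*1000)"
python3 -m inch '[[-1,0,0,0,0],[-2,0,0,0,0],[-2.5,0,4,0,0],[-2.5,0,8,0,0],[-2.5,-4,12,0,2.4],[-6,-8,12,0,2.4],[-8,-12,12,0,2.4],[-8,-16,12,0,2.4],[-8,-20,12,0,2.4],[-8,-24,12,0,2.4]]'
python3 -m inch '[[0,-2,0,0,2.4],[0,-2,0,0,2.4],[0,-2,0,0,2.4]]'
python3 m.py
```

```text
time_s: 17.78
position: [0.6058, 0.0561, 0.0481]
tcp_rot: [[0.998, -0.069, 0.008], [-0.069, -0.998, -0.001], [0.009, 0.001, -1.0]]
force: [-0.1, 0.4, -0.8]
opening: 0.006
grasp_force: 0.0
time_s: 18.62
position: [0.6283, 0.0542, 0.0083]
tcp_rot: [[0.997, -0.071, 0.003], [-0.071, -0.997, -0.0], [0.003, 0.0, -1.0]]
force: [-0.2, 0.7, 0.6]
opening: 0.005
grasp_force: 0.0
[[-60.78832941 -34.92699136]]
time_s: 19.45
position: [0.5458, -0.1707, 0.1281]
tcp_rot: [[0.998, -0.07, 0.0], [-0.07, -0.998, -0.0], [0.0, 0.0, -1.0]]
force: [1.0, 0.5, 1.2]
opening: 0.267
grasp_force: 0.0
time_s: 19.7
position: [0.5467, -0.1906, 0.1275]
tcp_rot: [[0.997, -0.074, 0.0], [-0.074, -0.997, 0.0], [0.0, -0.0, -1.0]]
force: [-0.0, 0.7, -0.0]
opening: 0.274
grasp_force: 0.0
19.7 tcp [[-123.79410259 -285.21615044]] [ 0.54666922 -0.19063138  0.12754471]
82 [-61.0424032  -96.74632831] [ -8.29112396 -32.0958879 ] ((-35.549217224121094, -65.47438049316406), (50.15521240234375, 63.0732421875), 4.427619934082031)
[262 191] [-13.  -32.1] [262 202] [-38.  -34.3] [269 212] [-59.5 -51.9] [282 212] [-57.2 -80.9] [290 201] [-30.9 -96.7] [289 191] [ -8.3 -92.7]
```

```bash
python3 -m inch '[[2,4,0,0,2.4],[4,8,0,0,2.4],[5.5,12,0,0,2.4],[5.5,16,0,0,2.4],[5.5,20,0,0,2.4],[5.5,21.6,0,0,2.4],[5.5,21.6,-2,0,2.4],[5.5,21.6,-5,0,2.4],[5.5,21.6,-9,0,2.4],[5.5,21.6,-10,0,2.4]]'
python3 -m inch '[[0,0,-1,0,2.4],[0,0,-2.1,0,2.4],[0,0,-2.1,0,2.4],[0.4,-0.03,-2.1,0,2.4],[0.8,-0.06,-2.1,0,2.4],[1.2,-0.09,-2.1,0,2.4],[1.6,-0.12,-2.1,0,2.4],[2,-0.15,-2.1,0,2.4],[2.2,-0.17,-2.1,0,2.4],[2.2,-0.17,-2.1,0,2.4]]'
python3 -c "
from h import *
print(st(readout.read_state()['position'][:2])*1000)"
python3 -m inch '[[0.2,-0.02,0,0,2.4],[0.3,-0.03,0,0,2.4],[0.3,-0.03,0,0,2.4]]'
python3 -c "
from h import *
print(st(readout.read_state()['position'][:2])*1000)"
```

```text
time_s: 20.58
position: [0.5971, 0.0296, 0.0228]
tcp_rot: [[0.998, -0.067, -0.01], [-0.067, -0.998, 0.002], [-0.01, -0.001, -1.0]]
force: [-0.5, 0.7, -1.3]
opening: 0.277
grasp_force: 0.0
time_s: 21.42
position: [0.6248, 0.0247, 0.0068]
tcp_rot: [[0.997, -0.071, 0.001], [-0.071, -0.997, -0.0], [0.001, 0.0, -1.0]]
force: [0.8, -0.5, -0.3]
opening: 0.279
grasp_force: 0.0
[[-61.99241173 -64.67146315]]
time_s: 21.67
position: [0.6263, 0.0247, 0.0063]
tcp_rot: [[0.997, -0.071, -0.001], [-0.071, -0.997, 0.0], [-0.001, -0.0, -1.0]]
force: [-2.2, -0.2, 1.1]
opening: 0.277
grasp_force: 0.7
[[-60.4818282  -64.55049459]]
```

```bash
python3 -m inch '[[0.2,-0.01,0,0,2.4],[0.2,-0.01,0,0,2.4],[0.2,-0.01,0,0,2.4]]' | grep -E 'pos|force'
python3 -m inch '[[0.2,-0.01,0,0,2.4],[0.2,-0.01,0,0,2.4],[0.2,-0.01,0,0,2.4]]'| grep -E 'pos|force'
python3 -c "
from h import *
print(st(readout.read_state()['position'][:2])*1000)"
```

```text
position: [0.6269, 0.0248, 0.0061]
force: [-5.0, 0.6, 3.5]
grasp_force: 2.6
position: [0.6272, 0.0249, 0.006]
force: [-7.5, 1.1, 4.4]
grasp_force: 3.9
[[-59.6789996  -64.21091577]]
```

The heel is pressed onto the rail (reaction force 7.5 N, position stalled). Next I push along the rail.

```bash
python3 -m inch '[[-1,0.07,0,0,2.4],[-2.5,0.2,0,0,2.4],[-2.5,0.2,3,0,2.4],[-2.5,0.2,7,0,0],[-1,-2,7,0,0],[2,-6.5,7,0,0],[2,-6.5,7,0,0],[2,-6.5,4,0,0],[2,-6.5,1,0,0],[2,-6.5,0.1,0,0]]'
python3 -m inch '[[0,0,0,0,0],[0,0,0,0,0]]'
python3 m.py
```

```text
time_s: 23.0
position: [0.6494, -0.041, 0.0037]
tcp_rot: [[0.997, -0.072, -0.004], [-0.072, -0.997, 0.001], [-0.004, -0.001, -1.0]]
force: [-1.7, 0.9, -0.5]
opening: 0.003
grasp_force: 0.0
time_s: 23.17
position: [0.6512, -0.0405, 0.0072]
tcp_rot: [[0.998, -0.071, 0.0], [-0.071, -0.998, -0.0], [0.0, -0.0, -1.0]]
force: [-0.2, 0.9, 1.0]
opening: 0.006
grasp_force: 0.0
23.1667 tcp [[ -30.79226512 -127.69551279]] [ 0.65121996 -0.0405273   0.00718587]
260 [-101.31231804 -198.77355085] [25.30894011  0.31369254] ((-38.14241409301758, -103.02119445800781), (111.6885757446289, 200.75865173339844), 4.442266464233398)
[249 184] [ 0.8 -1.5] [248 229] [-101.3   -8.5] [322 229] [ -88.7 -173.1] [329 197] [ -15.  -183.5] [332 195] [ -10.  -189.9] [337 180] [  25.3 -198.8] [252 180] [10.4 -7.4]
```

```bash
python3 -m inch '[[0.04,0.5,0,0,0],[0.08,1,0,0,0],[0.11,1.5,0,0,0],[0.15,2,0,0,0],[0.19,2.5,0,0,0],[0.23,3,0,0,0],[0.26,3.5,0,0,0],[0.3,4,0,0,0],[0.3,4,0,0,0]]' | grep -E 'pos|force'
python3 -m inch '[[0,-1,0,0,0],[-0.1,-3,0,0,0],[-0.2,-4,3,0,2.4],[-0.2,-4,7,0,2.4],[-3,-8,11,0,2.4],[-6,-12,12,0,2.4],[-9,-15,12,0,2.4],[-9,-18,12,0,2.4],[-9,-20,12,0,2.4],[-9,-20,12,0,2.4]]'| grep pos
python3 -m inch '[[0,0,0,0,2.4],[0,0,0,0,2.4]]'| grep pos
python3 m.py
```

```text
position: [0.6538, 0.0007, 0.0074]
force: [1.2, -0.2, -0.6]
grasp_force: 0.0
position: [0.5634, -0.2082, 0.1285]
position: [0.5634, -0.201, 0.1272]
24.9667 tcp [[-106.34567291 -294.30221532]] [ 0.56338727 -0.20100013  0.12723403]
83 [-53.54320874 -75.84240337] [ -0.51161396 -11.10737315] ((-26.863849639892578, -44.506309509277344), (52.606502532958984, 63.03546905517578), 4.725865364074707)
[253 187] [ -5.4 -11.1] [253 197] [-28.2 -13.1] [261 208] [-51.8 -33.2] [274 208] [-49.6 -62.3] [281 197] [-23.4 -75.8] [281 187] [ -0.5 -74. ]
```

```bash
python3 -m inch '[[2,4,0,0,0],[5,8,0,0,0],[9,12,0,0,0],[9,16,0,0,0],[9,17.8,0,0,0],[9,17.8,0,0,0],[9,17.8,-4,0,0],[9,17.8,-8,0,0],[9,17.8,-11,0,0],[9,17.8,-12,0,0]]' | grep -E 'pos'
python3 -m inch '[[0,0,0,0,0],[0,0,0,0,0],[0.04,0.5,0,0,0],[0.08,1,0,0,0],[0.11,1.5,0,0,0],[0.15,2,0,0,0],[0.19,2.5,0,0,0],[0.2,2.7,0,0,0],[0.2,2.7,0,0,0]]' | grep -E 'pos|force'
python3 -c "
from h import *
print(st(readout.read_state()['position'][:2])*1000)"
python3 -m inch '[[0.02,0.2,0,0,0],[0.02,0.2,0,0,0],[0.02,0.2,0,0,0]]'| grep -E 'pos|force'
python3 -m inch '[[0.02,0.2,0,0,0],[0.02,0.2,0,0,0],[0.02,0.2,0,0,0]]'| grep -E 'pos|force'
python3 -c "
from h import *
print(st(readout.read_state()['position'][:2])*1000)"
```

```text
position: [0.6495, -0.0203, 0.0022]
position: [0.656, 0.0051, 0.0078]
force: [-0.3, 0.4, 0.1]
grasp_force: 0.0
[[-29.40991741 -81.80783891]]
position: [0.656, 0.0064, 0.0073]
force: [-0.2, 0.8, 0.1]
grasp_force: 0.0
position: [0.6562, 0.0084, 0.0073]
force: [-0.0, -0.1, -1.0]
grasp_force: 0.1
[[-29.46337502 -78.54228916]]
```

```bash
for i in 1; do python3 -m inch '[[0.02,0.2,0,0,0],[0.03,0.4,0,0,0],[0.03,0.4,0,0,0]]'| grep -E 'pos|force'; done
python3 -m inch '[[0.02,0.2,0,0,0],[0.02,0.3,0,0,0],[0.02,0.3,0,0,0]]'| grep -E 'pos|force'
python3 -m inch '[[0.02,0.2,0,0,0],[0.02,0.2,0,0,0],[0.02,0.2,0,0,0]]'| grep -E 'pos|force'
python3 -c "
from h import *
print(st(readout.read_state()['position'][:2])*1000)"
```

```text
position: [0.6564, 0.0127, 0.0073]
force: [0.7, -0.9, -0.9]
grasp_force: 0.3
position: [0.6562, 0.0136, 0.0073]
force: [-1.7, -6.2, 0.2]
grasp_force: 3.1
position: [0.6561, 0.014, 0.0074]
force: [-2.9, -11.2, 0.2]
grasp_force: 5.2
[[-30.01659829 -72.95875662]]
```

Seated against the end stop (11 N). Now a final press on the nose towards the rail.

```bash
python3 -m inch '[[0,-1,0,0,0],[-0.1,-2.5,0,0,0],[-0.1,-2.5,4,0,0],[-0.1,-2.5,7,0,2.4],[-3,0,7,0,2.4],[-5.2,3.6,7,0,2.4],[-5.2,3.6,7,0,2.4],[-5.2,3.6,3,0,2.4],[-5.2,3.6,0,0,2.4],[-5.2,3.6,0,0,2.4]]' | grep -E 'pos'
python3 -m inch '[[0,0,0,0,2.4],[0,0,0,0,2.4],[0.4,-0.03,0,0,2.4],[0.8,-0.06,0,0,2.4],[1.2,-0.09,0,0,2.4],[1.6,-0.12,0,0,2.4],[2,-0.15,0,0,2.4],[2.3,-0.17,0,0,2.4],[2.3,-0.17,0,0,2.4]]'| grep -E 'pos|force'
python3 -c "
from h import *
print(st(readout.read_state()['position'][:2])*1000)"
python3 -m inch '[[0.2,-0.01,0,0,2.4],[0.3,-0.02,0,0,2.4],[0.3,-0.02,0,0,2.4]]'| grep -E 'pos|force'
python3 -m inch '[[0.2,-0.01,0,0,2.4],[0.3,-0.02,0,0,2.4],[0.3,-0.02,0,0,2.4]]'| grep -E 'pos|force'
python3 -c "
from h import *
print(st(readout.read_state()['position'][:2])*1000)"
```

```text
position: [0.6006, 0.0536, 0.0025]
position: [0.6283, 0.0518, 0.0076]
force: [-0.1, 0.9, 0.6]
grasp_force: 0.2
[[-60.54213252 -37.2984864 ]]
position: [0.6296, 0.0519, 0.0072]
force: [-4.4, 1.0, 2.3]
grasp_force: 1.9
position: [0.63, 0.052, 0.007]
force: [-7.7, 1.8, 5.8]
grasp_force: 3.9
[[-58.87960188 -36.97221793]]
```

```bash
python3 -m inch '[[-1,0.07,0,0,2.4],[-2.5,0.2,0,0,2.4],[-2.5,0.2,4,0,2.4],[-3,-4,8,0,2.4],[-4,-8,12,0,2.4],[-4,-12,12,0,2.4],[-4,-16,12,0,2.4],[-4,-20,12,0,2.4],[-4,-24,12,0,2.4],[-4,-24,12,0,2.4]]' | grep -E 'pos'
python3 -m inch '[[0,0,0,0,2.4],[0,0,0,0,2.4],[0,0,0,0,2.4]]'| grep pos
python3 m.py; python3 - <<'E'
from h import *
c=cams.capture('top');im=c['image'].astype(int)
# subpixel heel/side edges: pink-ness (r-b) profile along columns/rows
d=(im[...,2]-im[...,0]).astype(float)
P=[]
for u in range(255,276,2):
    col=d[178:200,u];P.append((u,178+np.argmax(col>25)-1+(25-col[np.argmax(col>25)-1])/(col[np.argmax(col>25)]-col[np.argmax(col>25)-1])))
q=st(ray(c,P,.012))*1000;print('heel',q.round(1).tolist());print('slope deg',np.degrees(np.polyfit(q[:,1],q[:,0],1)[0]))
S=[]
for v in range(188,197,2):
    r=d[v,240:262];i=np.argmax(r>25);S.append((240+i-1+(25-r[i-1])/(r[i]-r[i-1]),v))
print('side',(st(ray(c,S,.012))*1000).round(1).tolist())
for u,v in((265,195),(281,255)):pass
hsv=cv2.cvtColor(c['image'],cv2.COLOR_BGR2HSV);p=big((hsv[...,1]>60).astype(np.uint8)*255,(260,235,305,270));print('tan',cv2.minAreaRect(ray(c,p,.012).astype(np.float32)*1000))
E
```

```text
position: [0.5958, -0.1954, 0.1286]
position: [0.594, -0.1882, 0.1272]
31.0167 tcp [[ -76.76389392 -279.26697023]] [ 0.5940131  -0.18822521  0.12723761]
82 [-51.7956823  -66.68995474] [ 1.80191603 -1.13108419] ((-25.0051212310791, -33.90704345703125), (65.56036376953125, 53.58222198486328), 89.95181274414062)
[249 185] [-1.5 -1.7] [248 194] [-22.2  -1.3] [255 206] [-48.3 -19.4] [267 208] [-50.8 -46.6] [277 196] [-21.8 -66.7] [276 186] [  0.9 -62.5] heel [[1.6, -15.0], [1.6, -19.5], [2.0, -24.0], [2.0, -28.5], [1.3, -33.1], [1.3, -37.6], [1.3, -42.2], [1.4, -46.7], [1.6, -51.2], [1.3, -55.7], [1.3, -60.2]]
slope deg 0.5443550024153079
side [[-8.4, -1.9], [-13.0, -1.8], [-17.6, -2.0], [-22.3, -1.2], [-26.5, -5.4]]
tan ((535.171142578125, 12.017328262329102), (51.179996490478516, 66.77603912353516), 0.0607142448425293)
```

The heel is parallel to the rail within 0.5° and on its face, and the side is within about 2 mm of the end stop. The tan cast hasn't moved and the arm is clear.

```bash
python3 -c "
from rig import bot
print(bot.hand_in())"
```

```text
the job is handed in; nothing more can be done
None
```

I handed the job in at about 31 s: the pink cast sits in the corner with its heel on the long rail (within 0.5° of parallel) and its side about 2 mm or less from the end stop. It yawed about 40° off square partway along the rail and I pushed it back; the tan cast has not moved, I did not re-measure the stone cast or jars, and the hand-in gave no verdict.

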